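# Slide a rebated blank under the leaf spring of a hold-down jig

## Task

Load the walnut blank into the hold-down jig using only your fingertips from above, without lifting it: press the blank down hard on its low ledge against the sprung aluminium bed, and keep it pressed down while you slide it along the channel, under the blue bar and the steel leaf spring, until its nose is up against the red stop and the sprung bed pops up behind it. Then let go and move clear, and leave the loose tools and parts around the jig where they lie.

Things in the scene. Friction and masses are not known exactly. Their poses are not given: they have to be found in the camera images.
- jig: plywood hold-down jig fixed on the saw table, 336 mm long (its x), 100 wide (y). Origin: centre of its underside, on the table. The blank slides towards its +x. Fixed floor 20 above the table; two side rails leave a channel 68 wide and rise 18 above the floor. Nothing on it is higher than the blue bar, 57 above the table
- bar (a point): middle of the lower near edge of the blue bar that crosses the jig at jig x = 58 to 72 mm; underside 23 above the jig floor, top 37 above it. The blank must pass beneath; a finger cannot
- bed (a joint): sprung aluminium bed plate, 150 x 64 mm, in the jig floor at jig x = -158 to -8. In m: 0 = up (its top 10.5 mm above the floor), 0.010 = fully down (0.5 above). Its spring pushes with 4 N up, 9 N down. With it up, the blank butts against the bar; from 0.006 on it passes, fully down with 4.5 mm to spare. It pops up once the blank's tail has passed its end, 4 mm before the nose meets the stop
- leaf (a joint): steel leaf spring, 34 mm wide, hinged on the far side of the bar, sloping down towards the stop. In rad: 0 = free (lowest point 14 mm above the jig floor, at jig x = 106), about 0.12 when it rides on the blank's top. It presses with about 5 N and drags on the blank with some newtons
- blank: loose walnut blank, about 150 g, 160 mm long (its x), 64 wide. The dark 100 at its nose (+x) are 18 thick; the paler 60 at its tail are cut down to a ledge 12 thick, up to a 6 high shoulder. Origin: centre of its underside. Starts flat on the raised bed, its x along the jig's x. A finger on the ledge may push on the shoulder, which ends 2 short of the bar's near face
- ledge (a point): centre of the top face of the blank's ledge: 30 mm in front of the tail end and 30 behind the shoulder; its height above the table is 42.5 mm with the bed up, 32.5 with the bed fully down
- nose (a point): middle of the bottom edge of the blank's nose end
- stop (a point): middle of the bottom edge of the red stop's face, on the jig floor; the nose comes here
- offcut: a loose bystander lying on the saw table; leave it alone: pale wood offcut 110 x 38 x 18 mm
- socket_a: a loose bystander lying on the saw table; leave it alone: steel socket standing up, 28 mm across, 38 high
- socket_b: a loose bystander lying on the saw table; leave it alone: steel socket standing up, 22 mm across, 30 high
- pulley: a loose bystander lying on the saw table; leave it alone: aluminium belt pulley lying flat, 64 mm across, 32 high
- collar: a loose bystander lying on the saw table; leave it alone: black collar ring, 44 mm across, 16 high
- screwdriver: a loose bystander lying on the saw table; leave it alone: screwdriver with a yellow handle
- wrench: a loose bystander lying on the saw table; leave it alone: steel wrench, 150 mm long
- tape: a loose bystander lying on the saw table; leave it alone: yellow tape measure 65 x 60 x 35 mm
There are look-alikes about, which are no part of the job. Of the things like the blank, leave any that is pink, purple or turquoise; of the rest the smaller one is meant.

How it is judged (in metres and radians):
On the way, in this order (a step that is already met when the one before it is completed fails the run):
1. the blank is pressed down against the sprung bed (by more than 5 mm), its nose not yet past the bar (value of joint bed above 0.005 m and x of nose in the frame of jig below 0.066 m and contact force between the fingers and blank above 3 N), for 0.1 s.
2. still pressed by the fingers, the blank has passed under the leaf spring, which rides on it (x of nose in the frame of jig above 0.115 m and value of joint leaf above 0.05 rad and contact force between the fingers and blank above 3 N), for 0.1 s.
At the end, for the whole second after the job is handed in: The blank's nose is within 4 mm of the red stop, the blank lies flat on the jig floor (nose within 2 mm, tilt under 0.03 rad) and at rest, the leaf spring rests on top of it (over 0.05 rad), and the sprung bed has popped up behind it (within 2 mm of its top) (x of nose in the frame of stop above -0.004 m and z of nose in the frame of stop below 0.002 m and angle between blank's own z axis and vertical below 0.03 rad and value of joint bed below 0.002 m and value of joint leaf above 0.05 rad and linear speed of blank below 0.01 m/s); the robot touches nothing.
It fails at once if the blank is lifted (its underside more than 20 mm above the jig floor) or tipped (over 0.25 rad) (z of blank in the frame of jig above 0.04 m or angle between blank's own z axis and vertical above 0.25 rad).
It fails at once if a loose thing beside the jig is moved by more than 20 mm (distance of any of offcut, socket_a, socket_b, pulley, collar, screwdriver, wrench, tape from where it was at the start of the episode above 0.02 m).
It also fails if it takes over 43 s, if anything falls off the work surface, if the arm or the gripper's body presses on something with over 40 N, if the wrist force passes 120 N, or if a joint passes its speed limit or range.

## Robot

A 6-joint arm with a two-finger parallel gripper is mounted at the origin on the work surface. World frame = base frame: x ahead of the robot, y to its left, z up, the work surface at z = 0. Lengths are in mm, angles in degrees, forces in N, time in s.
With the tool pointing down it reaches from about 300 to 850 mm from the base axis. Payload 4.2 kg.
Tool frame: the origin (TCP) lies between the finger pads; the fingertips stand 25 mm ahead of it and the grasp point (between the pads) lies 6 mm ahead of it; x points along the fingers, y is the direction in which the jaws open and shut, and the axes are right-handed (so a half turn about x gives the same grasp; the last joint's range is limited). The gripper opens to 91 mm and grips with 3 to 60 N. Pads are 32 mm wide; open, the fingers measure 118 mm over their backs; the gripper's body (76 mm by 178 mm) begins 60 mm behind the grasp point.
Start: joints at [73.568, 18.312, 89.639, -0, 72.044, -1.146], TCP at [151.598, 554.67, 238.976] pointing down, gripper open.
Joint ranges: [-177.97, 177.97], [-48.28, 115.42], [12.27, 149.76], [-77.06, 257.06], [2.81, 150.46], [-146.56, 146.56]. Speed limits (degrees/s): [147.25, 147.25, 180, 180, 180, 180].

## Interface

Orientations are given as [roll, pitch, yaw] about the fixed x, y, z axes, in that order (R = Rz(yaw) Ry(pitch) Rx(roll)).
In Python, from workcell import env gives the robot as it stands.
- The arm moves only by the tool jog_arm, never from a script. Its argument "plan" is one flat list of numbers, 4 for each row, row after row: the shift along the tool's x, y, z in cm, then the turn about the tool's x in units of 6 degrees (1.0 is 6 degrees). In form: [tx, ty, tz, turn, tx, ty, tz, turn, ...]. A call has 1 to 12 rows; each row shifts and turns the commanded pose from where the row before left it, along the tool's axes as they then stand; what a row does not reach is not made up. A row lasts 1/12 s, in which the tool goes at most 41.7 mm and 7.16 degrees, less where a joint would pass 70% of its speed; a pose out of reach is approached as far as the arm can. A call with a gripper value outside its range is refused whole. "claw" is the finger opening in cm, from 0 to 9.12, set as the call begins (left out, the last holds). The fingers move at their own pace and stop on an object; "newtons" is the grip in N (left out, the last holds). Time passes only in rows, so rows that do not move let the fingers close. It gives the time, the measured TCP pose, the force and the opening at its end, in the units of the state.
- env.state(): the state, without advancing time (a new reading comes with each control period).
- env.grab_frame(name): name is "side" or "top"; returns the picture (480x640x3 uint8, red, green, blue); there is no depth.
- env.calibration(name): a dict with "vertical_fov" (degrees; the focal length in pixels is half the picture's height over the tangent of half this angle, whatever the lens; pixels are square), "cx", "cy" (the principal point, pixels), "k1" (the pictures are not rectified: a ray, as slopes to the right and down, at radius r is drawn at 1 + k1 r^2 times it, then the intrinsics apply), "origin" and "orientation" of the camera in the world. Camera axes: x right, y down, z forward; pixel columns grow to the right and rows downward; lengths in mm; the calibration is good to about 2 mm. A picture is of the moment at which its call begins. calibration takes no time and is no camera call.
- env.job_done(): hands the job in, once; it reports no verdict.
The state is a dict: "time_s": time; "qpos": joint angles; "qvel": joint speeds; "effort": joint torques, N m; "ee_pos": TCP position; "ee_rot": TCP orientation; "force": force on the tool from outside, world axes, zero at the start; "torque": the same for the moment, N m; "gripper_width": finger opening in mm.
Only numpy, scipy, OpenCV 4.12 (cv2) and the standard library are available. Lean on these libraries where they do the work, as an engineer would, in place of code of your own. Each camera call takes 0.05 s, during which the arm holds its last target.

## Working session

There is one attempt and no reset: what is moved stays moved. The work goes in short steps, Python scripts to look and compute and a tool call to move; the robot and the scene stay as the last step left them, time stands still between calls to the robot, and variables do not carry over. Pictures are saved under pics/ and viewed, and the job is handed in when it is done.

Besides the shell and the picture viewer there is one more tool, called after "Request:" by a JSON object that holds its "op" and its "data", one argument or row to a line. jog_arm: Moves the arm, as the interface text tells. Its arguments: {"type":"object","properties":{"plan":{"type":"array"},"claw":{"type":"number"},"newtons":{"type":"number"}},"required":["plan"]}

```bash
mkdir -p pics
python3 - <<'E'
from workcell import env
import cv2
for n in("top","side"):
    im=env.grab_frame(n); cv2.imwrite(f"pics/{n}0.png",im[:,:,::-1]); print(env.calibration(n))
print(env.state())
E
```

```text
{'vertical_fov': 49.46325624433578, 'cx': 313.7825550258434, 'cy': 247.11842704378103, 'k1': -0.10055844264055874, 'origin': array([ 219.37672318,   -6.54407118, 1472.09817567]), 'orientation': array([-1.68083706e+02, -7.73368600e-03, -9.51753359e+01])}
{'vertical_fov': 51.41623251321096, 'cx': 316.4573186057831, 'cy': 239.94289337876808, 'k1': -0.08066438816808495, 'origin': array([  70.01591591, -924.76470114,  619.46796519]), 'orientation': array([-119.39648605,    1.08004565,  -26.09808817])}
{'time_s': 0.1, 'qpos': array([ 7.35668339e+01,  1.83467397e+01,  8.96987321e+01, -9.24180541e-04,
        7.20442088e+01, -1.14599481e+00]), 'qvel': array([-0.01746727, -0.23905634, -0.04599566, -0.09571119,  0.01230635,
        0.08138656]), 'effort': array([ 7.55320962e-04, -4.13329411e+01, -2.32511759e+01,  7.26930192e-02,
        4.22953838e-02, -4.51818858e-05]), 'ee_pos': array([151.49134876, 554.25958847, 238.22137583]), 'ee_rot': array([ -90.58460937,   89.91031504, -105.87149509]), 'force': array([ 0.04176792, -0.08934609,  0.43948336]), 'torque': array([-0.00886678, -0.02631874,  0.00575968]), 'gripper_width': 91.35641719238775}
```

View pics/top0.png

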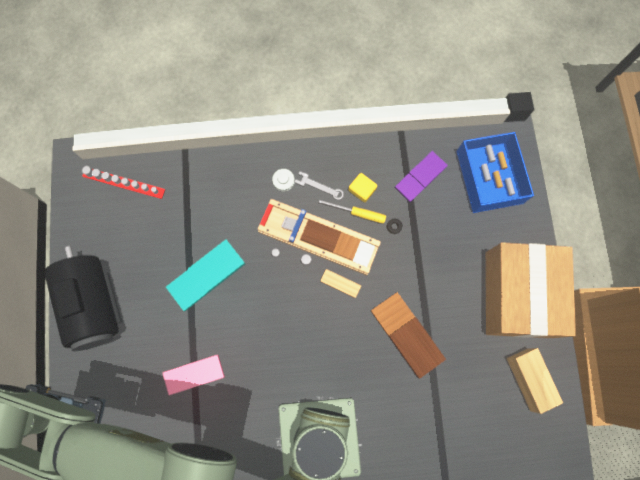

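View pics/side0.png

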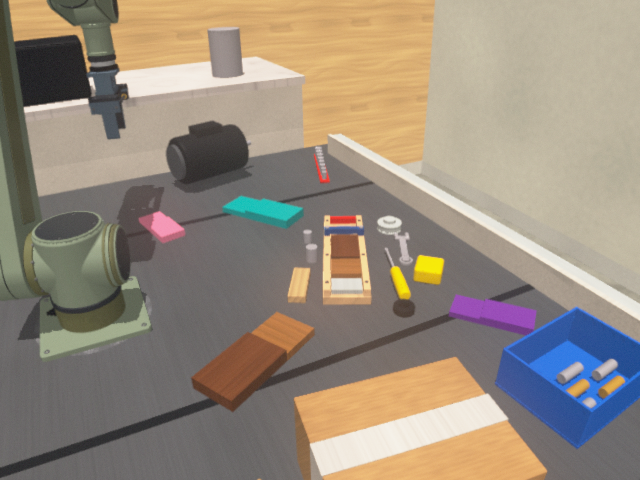

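The top view shows the jig from its red stop at about (266,214) to its open end near (370,258). The blue bar is at (298,225), and the dark blank with its paler ledge sits at 302–365. I'll zoom in to measure.

```bash
cat > h.py <<'E'
import numpy as np, cv2
from scipy.spatial.transform import Rotation as R
from workcell import env
def cam(n):
    c=env.calibration(n); f=240/np.tan(np.radians(c['vertical_fov']/2))
    return c,f,R.from_euler('xyz',c['orientation'],degrees=True).as_matrix()
def pix2(n,uv,z):
    c,f,M=cam(n); d=np.array([(uv[0]-c['cx'])/f,(uv[1]-c['cy'])/f]); s=d.copy()
    for _ in range(30): s=d/(1+c['k1']*(s@s))
    r=M@np.array([s[0],s[1],1]); o=np.array(c['origin']); return o+r*(z-o[2])/r[2]
def proj(n,p):
    c,f,M=cam(n); q=M.T@(np.array(p)-c['origin']); s=q[:2]/q[2]; s=s*(1+c['k1']*(s@s))
    return s*f+[c['cx'],c['cy']]
E
python3 - <<'E'
import cv2
a=cv2.imread('pics/top0.png')[190:285,245:405]; cv2.imwrite('pics/t0c.png',cv2.resize(a,None,fx=5,fy=5,interpolation=cv2.INTER_CUBIC))
a=cv2.imread('pics/side0.png')[200:320,280:430]; cv2.imwrite('pics/s0c.png',cv2.resize(a,None,fx=5,fy=5,interpolation=cv2.INTER_CUBIC))
E
```

```text
(no output)
```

View pics/t0c.png

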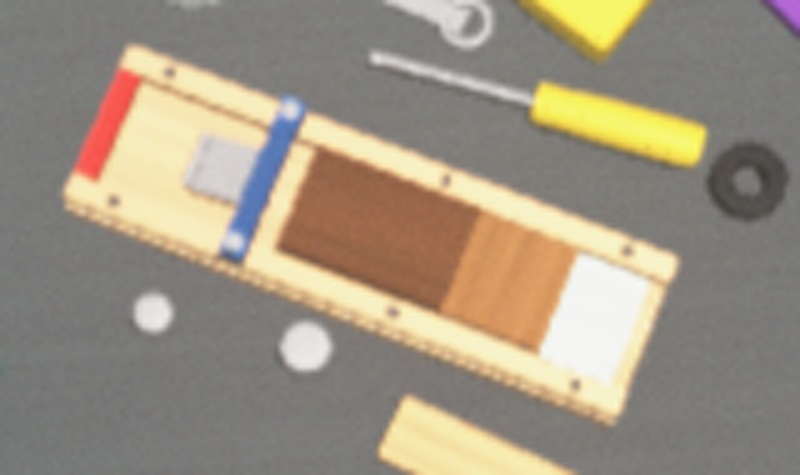

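View pics/s0c.png

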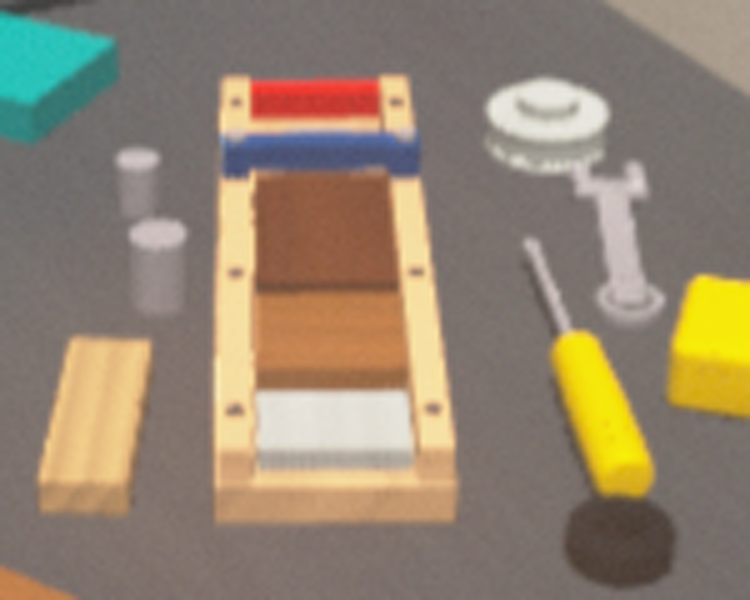

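```bash
cat > fit.py <<'E'
from h import *
from scipy.optimize import least_squares
# jig pts (x,y,z): crops px
T=[((168,-50,38),(129,45)),((168,50,38),(66,192)),((-168,-50,38),(678,262)),((-168,50,38),(612,412)),
((58,50,57),(241,260)),((72,50,57),(220,253)),((58,-50,57),(305,103)),((72,-50,57),(284,95))]
S=[((-168,50,0),(217,520)),((-168,-50,0),(457,520)),((-168,50,38),(217,474)),((-168,-50,38),(455,474)),((168,50,38),(223,77)),((168,-50,38),(408,77)),]
B=[((50,-32,18),(318,148),'t'),((50,32,18),(278,243),'t'),((-50,-32,18),(483,212),'t'),((-50,32,18),(441,308),'t'),((-80-0,-32,12),(575,254),'t'),((-80,32,12),(540,353),'t')]
o=lambda n,p:(np.array(p)+.5)/5-.5+([245,190] if n=='top' else [280,200])
def w(q,p): c,s=np.cos(q[2]),np.sin(q[2]); return [q[0]+c*p[0]-s*p[1],q[1]+s*p[0]+c*p[1],p[2]]
def res(q,which='ts'):
    r=[]
    if 't' in which:
        for p,u in T: r+=list(proj('top',w(q,p))-o('top',u))
    if 's' in which:
        for p,u in S: r+=list(proj('side',w(q,p))-o('side',u))
    return np.array(r)
if __name__=='__main__':
  q0=[450,0,np.radians(70)]
  for wh in('t','s','ts'):
    f=least_squares(res,q0,args=(wh,),loss='soft_l1'); q=f.x; print(wh,q[:2],np.degrees(q[2]),np.abs(res(q,wh)).reshape(-1,2).round(1).tolist())
  c,s=np.cos(q[2]),np.sin(q[2])
  for z,u in((48.5,(318,148)),(48.5,(278,243)),(48.5,(483,212)),(48.5,(441,308)),(42.5,(575,254)),(42.5,(540,353))):
    p=pix2('top',o('top',u),z); d=p[:2]-q[:2]; print(z,p.round(1),'jig',round(c*d[0]+s*d[1],1),round(-s*d[0]+c*d[1],1))
  for z,u in((48.5,(257,288)),(48.5,(400,288)),(42.5,(257,371)),(42.5,(407,371))):
    p=pix2('side',o('side',u),z); d=p[:2]-q[:2]; print('side',z,p.round(1),'jig',round(c*d[0]+s*d[1],1),round(-s*d[0]+c*d[1],1))
E
python3 fit.py
```

```text
t [554.29848388 -50.38274903] -297.41828857915596 [[0.5, 0.7], [0.8, 1.1], [0.0, 1.0], [0.5, 1.5], [0.4, 0.4], [0.8, 0.1], [0.6, 0.3], [0.2, 0.5]]
s [555.68299583 -56.23430354] 62.7863767044066 [[0.5, 1.4], [0.2, 1.2], [0.7, 4.6], [1.3, 4.8], [0.7, 0.3], [0.7, 0.0]]
ts [555.90125686 -52.01796137] 63.090781878187535 [[0.7, 0.9], [0.3, 1.1], [0.6, 2.1], [1.4, 0.4], [0.3, 0.0], [0.2, 0.4], [0.9, 0.7], [0.5, 0.9], [0.9, 0.4], [0.4, 0.0], [1.1, 5.6], [0.7, 6.0], [1.7, 0.3], [0.4, 0.7]]
48.5 [600.3 -25.4  48.5] jig 43.8 -27.5
48.5 [547.4   1.8  48.5] jig 44.1 31.9
48.5 [ 554.9 -114.5   48.5] jig -56.2 -27.3
48.5 [502.2 -85.6  48.5] jig -54.2 32.7
42.5 [ 527.4 -164.1   42.5] jig -112.8 -25.3
42.5 [ 472.9 -138.5   42.5] jig -114.7 34.9
side 48.5 [500.5 -94.1  48.5] jig -62.6 30.3
side 48.5 [ 555.9 -123.5   48.5] jig -63.7 -32.4
side 42.5 [ 474.  -144.8   42.5] jig -119.8 31.0
side 42.5 [ 529.8 -174.2   42.5] jig -120.8 -32.0
```

```bash
sed -i 's/((-168,50,38),(217,474)),((-168,-50,38),(455,474))/((-168,50,20),(217,476)),((-168,-50,20),(457,476))/' fit.py; python3 fit.py
python3 - <<'E'
import cv2
a=cv2.imread('pics/side0.png')[240:310,310:385]; cv2.imwrite('pics/s0d.png',cv2.resize(a,None,fx=8,fy=8,interpolation=cv2.INTER_CUBIC))
E
```

```text
Traceback (most recent call last):
  File "fit.py", line 20, in <module>
    f=least_squares(res,q0,args=(wh,),loss='soft_l1'); q=f.x; print(wh,q[:2],np.degrees(q[2]),np.abs(res(q,wh)).reshape(-1,2).round(1).tolist())
  File "fit.py", line 13, in res
    for p,u in T: r+=list(proj('top',w(q,p))-o('top',u))
                          ~~~~^^^^^^^^^^^^^^
  File "h.py", line 12, in proj
    c,f,M=cam(n); q=M.T@(np.array(p)-c['origin']); s=q[:2]/q[2]; s=s*(1+c['k1']*(s@s))
          ~~~^^^
  File "h.py", line 5, in cam
    c=env.calibration(n); f=240/np.tan(np.radians(c['vertical_fov']/2))
ValueError: time passes only in moves, steps and waits
```

View pics/s0d.png

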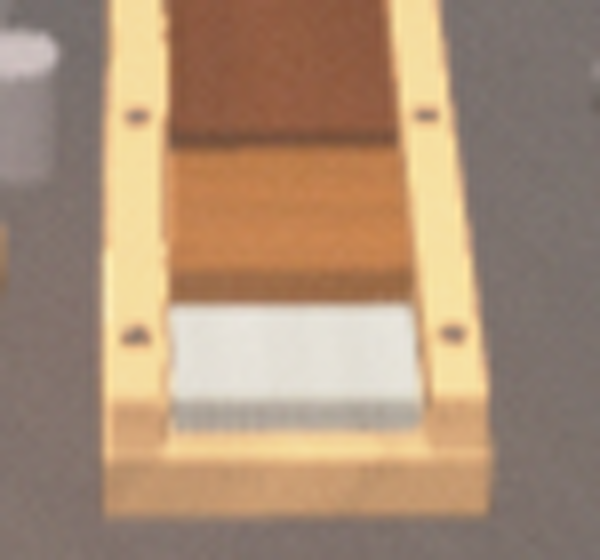

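```bash
python3 - <<'E'
s=open('h.py').read()
s=s.replace("def cam(n):\n    c=env.calibration(n);","import functools,pickle,os\n@functools.lru_cache\ndef cam(n):\n    if not os.path.exists(n+'.pkl'): pickle.dump(env.calibration(n),open(n+'.pkl','wb'))\n    c=pickle.load(open(n+'.pkl','rb'));")
open('h.py','w').write(s)
s=open('fit.py').read()
s=s.replace("((-168,50,20),(217,476)),((-168,-50,20),(457,476))","((-168,50,20),(216,483)),((-168,-50,20),(457,483)),((-168,50,38),(216,450)),((-168,-50,38),(456,450))").replace("[450,0,np","[550,-50,np")
open('fit.py','w').write(s)
E
python3 fit.py; python3 -c "
from h import *;print(env.state()['time_s'])"
```

```text
t [554.29848328 -50.38274865] 62.58171074936969 [[0.5, 0.7], [0.8, 1.1], [0.0, 1.0], [0.5, 1.5], [0.4, 0.4], [0.8, 0.1], [0.6, 0.3], [0.2, 0.5]]
s [556.8684953  -54.06373708] 62.75284441444335 [[0.5, 0.7], [0.1, 0.5], [0.4, 0.2], [0.5, 0.1], [0.5, 0.5], [1.0, 0.7], [0.6, 0.2], [0.7, 0.4]]
ts [556.03472848 -52.07747175] 63.13767297258197 [[0.7, 0.9], [0.3, 1.1], [0.6, 2.2], [1.4, 0.3], [0.3, 0.0], [0.2, 0.4], [0.9, 0.8], [0.5, 0.9], [0.7, 0.4], [0.2, 0.0], [0.7, 0.1], [0.1, 0.6], [0.8, 0.8], [0.7, 1.2], [1.7, 0.3], [0.4, 0.7]]
48.5 [600.3 -25.4  48.5] jig 43.8 -27.4
48.5 [547.4   1.8  48.5] jig 44.2 32.0
48.5 [ 554.9 -114.5   48.5] jig -56.2 -27.2
48.5 [502.2 -85.6  48.5] jig -54.2 32.9
42.5 [ 527.4 -164.1   42.5] jig -112.9 -25.1
42.5 [ 472.9 -138.5   42.5] jig -114.7 35.1
side 48.5 [500.5 -94.1  48.5] jig -62.6 30.5
side 48.5 [ 555.9 -123.5   48.5] jig -63.7 -32.2
side 42.5 [ 474.  -144.8   42.5] jig -119.8 31.3
side 42.5 [ 529.8 -174.2   42.5] jig -120.8 -31.7
0.1
```

```bash
cat > go.py <<'E'
from h import *
import sys
JC=np.array([555.5,-52.]); JY=62.8
def st(tgt=None,yawy=None):
    s=env.state(); M=R.from_euler('xyz',s['ee_rot'],degrees=True).as_matrix()
    a=np.radians(JY); X=np.array([np.cos(a),np.sin(a),0]); Y=np.array([-X[1],X[0],0])
    d=s['ee_pos']-[*JC,0]
    print('t',round(s['time_s'],2),'tcp',s['ee_pos'].round(1),'jig',round(d@X,1),round(d@Y,1),'tipz',round(s['ee_pos'][2]+25*M[2,0],1),'F',s['force'].round(1),'Fjx',round(s['force']@X,1),'w',round(s['gripper_width'],1),'q',s['qpos'].round(1))
    print('tool x',M[:,0].round(3),'y',M[:,1].round(3),'z',M[:,2].round(3),'angle y in jig',np.degrees(np.arctan2(M[:,1]@Y,M[:,1]@X)).round(1))
    print('jig X in tool',(M.T@X).round(3),'jig Y in tool',(M.T@Y).round(3))
    if tgt is not None:
        p=np.array([*JC,0])+X*tgt[0]+Y*tgt[1]+[0,0,tgt[2]]
        print('target',p.round(1),'shift in tool cm',(M.T@(p-s['ee_pos'])/10).round(2))
if __name__=='__main__': st([float(v) for v in sys.argv[1:4]] if len(sys.argv)>3 else None)
E
python3 go.py -86 0 200
```

```text
t 0.1 tcp [151.5 554.3 238.2] jig 354.5 636.5 tipz 213.2 F [ 0.  -0.1  0.4] Fjx -0.1 w 91.4 q [73.6 18.3 89.7 -0.  72.  -1.1]
tool x [-0.    -0.002 -1.   ] y [ 0.264  0.965 -0.002] z [ 0.965 -0.264 -0.   ] angle y in jig 11.9
jig X in tool [-0.002  0.978  0.206] jig Y in tool [-0.     0.206 -0.978]
target [ 516.2 -128.5  200. ] shift in tool cm [  3.91 -56.24  53.18]
```

Request:
{"op": "jog_arm", "data": {
  "plan": [0,-2.3,2.2,0,0,-2.3,2.2,0,0,-2.3,2.2,0,0,-2.3,2.2,0,0,-2.3,2.2,0,0,-2.3,2.2,0,0,-2.3,2.2,0,0,-2.3,2.2,0,0,-2.3,2.2,0,0,-2.3,2.2,0,0,-2.3,2.2,0,0,-2.3,2.2,0],
  "claw": 1.5
}}

```text
time_s: 1.1
ee_pos: [333.7, 217.3, 238.8]
ee_rot: [-136.2, 90.0, -151.4]
force: [0.5, 0.5, -0.6]
gripper_width: 15.9
```

Request:
{"op": "jog_arm", "data": {
  "plan": [0,-2.3,2.2,0,0,-2.3,2.2,0,0,-2.3,2.2,0,0,-2.3,2.2,0,0,-2.3,2.2,0,0,-2.3,2.2,0,0,-2.3,2.2,0,0,-2.3,2.2,0,0,-2.3,2.2,0,0,-2.3,2.2,0,0,-2.3,2.2,0,0,0,0,0]
}}

```text
time_s: 2.1
ee_pos: [502.6, -93.3, 238.3]
ee_rot: [-43.5, 89.8, -59.0]
force: [0.5, -0.4, 0.2]
gripper_width: 15.1
```

Request:
{"op": "jog_arm", "data": {
  "plan": [0,0,0,1,0,0,0,1,0,0,0,1,0,0,0,1,0,0,0,1,0,0,0,1,0,0,0,1,0,0,0,1,0,0,0,1,0,0,0,1,0,0,0,1,0,0,0,1]
}}

```text
time_s: 3.1
ee_pos: [499.7, -88.4, 238.6]
ee_rot: [-118.5, 89.9, 154.0]
force: [-0.7, 0.3, -0.4]
gripper_width: 15.0
```

Request:
{"op": "jog_arm", "data": {
  "plan": [0,0,0,1,0,0,0,1,0,0,0,1,0,0,0,1,0,0,0,1,0,0,0,0,0,0,0,0]
}}

```text
time_s: 3.68
ee_pos: [499.8, -88.6, 238.7]
ee_rot: [-88.2, 90.0, 154.7]
force: [1.3, 0.5, -0.0]
gripper_width: 14.8
```

```bash
python3 go.py -86 0 85
```

```text
t 3.68 tcp [499.8 -88.6 238.7] jig -58.0 32.8 tipz 213.7 F [ 1.3  0.5 -0. ] Fjx 1.0 w 14.8 q [-11.4  12.3  98.2   0.   69.6  15.8]
tool x [-0.001  0.    -1.   ] y [ 0.89  -0.456 -0.001] z [-0.456 -0.89   0.   ] angle y in jig -89.9
jig X in tool [-0.     0.001 -1.   ] jig Y in tool [ 0.001 -1.    -0.001]
target [ 516.2 -128.5   85. ] shift in tool cm [15.36  3.29  2.8 ]
```

Request:
{"op": "jog_arm", "data": {
  "plan": [0,1.1,0.9,0,0,1.1,1,0,0,1.1,0.9,0,3,0,0,0,3,0,0,0,3,0,0,0,3,0,0,0,2,0,0,0,1.4,0,0,0,0,0,0,0,0,0,0,0]
}}

```text
time_s: 4.6
ee_pos: [516.9, -130.1, 84.4]
ee_rot: [-75.9, 89.9, 166.8]
force: [0.7, 0.1, 0.7]
gripper_width: 15.0
```

```bash
python3 go.py
python3 - <<'E'
from h import *
for n,(a,b,c,d) in (("top",(190,300,235,415)),("side",(170,320,270,430))):
    im=env.grab_frame(n)[:,:,::-1]; cv2.imwrite(f"pics/{n}1.png",im); cv2.imwrite(f"pics/{n}1c.png",cv2.resize(im[a:b,c:d],None,fx=4,fy=4,interpolation=cv2.INTER_CUBIC))
s=env.state(); M=R.from_euler('xyz',s['ee_rot'],degrees=True).as_matrix()
for n in('top','side'): print(n,'tip centre px',proj(n,s['ee_pos']+25*M[:,0]))
E
```

```text
t 4.6 tcp [ 516.9 -130.1   84.4] jig -87.1 -1.4 tipz 59.4 F [0.7 0.1 0.7] Fjx 0.4 w 15.0 q [-15.4  23.1 107.3  -0.   49.6  12. ]
tool x [-0.001  0.    -1.   ] y [ 0.888 -0.459 -0.001] z [-0.459 -0.888  0.   ] angle y in jig -90.1
jig X in tool [-0.    -0.002 -1.   ] jig Y in tool [ 0.001 -1.     0.002]
top tip centre px [348.32510434 243.36352312]
side tip centre px [345.9310259  257.99761581]
```

View pics/top1c.png

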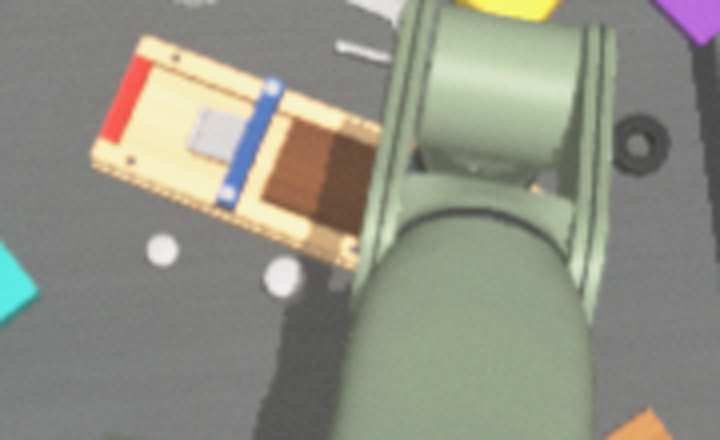

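View pics/side1c.png

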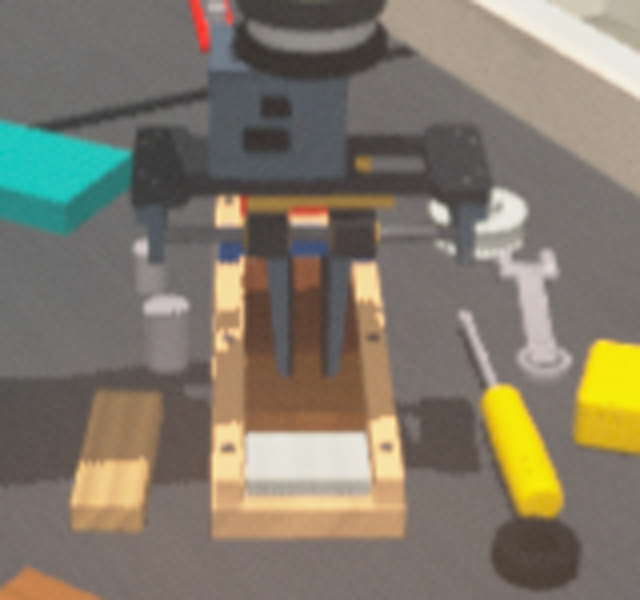

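Request:
{"op": "jog_arm", "data": {
  "plan": [0.4,-0.1,0,0,0.4,0,0,0,0.3,0,0,0,0.2,0,0,0,0.2,0,0,0,0.2,0,0,0,0.2,0,0,0,0,0,0,0,0,0,0,0],
  "newtons": 20
}}

```text
time_s: 5.45
ee_pos: [515.9, -128.5, 66.1]
ee_rot: [-164.2, 90.0, 78.5]
force: [0.1, -0.4, 3.2]
gripper_width: 14.9
```

```bash
python3 go.py
```

```text
t 5.45 tcp [ 515.9 -128.5   66.1] jig -86.2 0.3 tipz 41.1 F [ 0.1 -0.4  3.2] Fjx -0.3 w 14.9 q [-15.2  24.3 108.7   0.   47.   12. ]
tool x [ 0.  0. -1.] y [ 0.889 -0.458 -0.   ] z [-0.458 -0.889 -0.   ] angle y in jig -90.1
jig X in tool [ 0.    -0.001 -1.   ] jig Y in tool [ 0.    -1.     0.001]
```

Request:
{"op": "jog_arm", "data": {
  "plan": [0.2,0,0,0,0.2,0,0,0,0.2,0,0,0,0.2,0,0,0,0.1,0,0,0,0,0,0,0,0,0,0,0]
}}

```text
time_s: 6.03
ee_pos: [515.9, -128.6, 57.7]
ee_rot: [120.2, 90.0, 2.9]
force: [-1.9, 0.7, 9.2]
gripper_width: 15.3
```

```bash
python3 go.py
```

```text
t 6.03 tcp [ 515.9 -128.6   57.7] jig -86.2 0.2 tipz 32.7 F [-1.9  0.7  9.2] Fjx -0.2 w 15.3 q [-15.2  25.  109.2   0.   45.8  12. ]
tool x [ 0.  0. -1.] y [ 0.889 -0.458  0.   ] z [-0.458 -0.889 -0.   ] angle y in jig -90.1
jig X in tool [ 0.    -0.002 -1.   ] jig Y in tool [-0.    -1.     0.002]
```

Close to bottomed out. I'll add a little more push.

Request:
{"op": "jog_arm", "data": {
  "plan": [0.1,0,0,0,0,0,0,0,0,0,0,0]
}}

```text
time_s: 6.28
ee_pos: [515.9, -128.6, 57.6]
ee_rot: [107.8, 90.0, -9.5]
force: [-5.0, 0.5, 16.4]
gripper_width: 14.9
```

```bash
python3 go.py
```

```text
t 6.28 tcp [ 515.9 -128.6   57.6] jig -86.2 0.2 tipz 32.6 F [-5.   0.5 16.4] Fjx -1.9 w 14.9 q [-15.2  25.  109.2   0.   45.8  12. ]
tool x [ 0.001 -0.    -1.   ] y [ 0.889 -0.458  0.001] z [-0.458 -0.889 -0.   ] angle y in jig -90.1
jig X in tool [ 0.    -0.001 -1.   ] jig Y in tool [-0.001 -1.     0.001]
```

Request:
{"op": "jog_arm", "data": {
  "plan": [0,0,-0.2,0,0,0,-0.3,0,0,0,-0.3,0,0,0,-0.3,0,0,0,-0.3,0,0,0,-0.3,0,0,0,-0.3,0,0,0,0,0]
}}

```text
time_s: 6.95
ee_pos: [525.7, -113.0, 57.7]
ee_rot: [50.8, 89.7, -66.4]
force: [-4.6, -8.1, 13.5]
gripper_width: 15.0
```

```bash
python3 go.py
python3 - <<'E'
from h import *
for n,(a,b,c,d) in (("top",(190,300,235,415)),("side",(170,320,270,430))):
    im=env.grab_frame(n)[:,:,::-1]; cv2.imwrite(f"pics/{n}2.png",im); cv2.imwrite(f"pics/{n}2c.png",cv2.resize(im[a:b,c:d],None,fx=4,fy=4,interpolation=cv2.INTER_CUBIC))
E
```

```text
t 6.95 tcp [ 525.7 -113.    57.7] jig -67.9 -1.4 tipz 32.7 F [-4.6 -8.1 13.5] Fjx -9.3 w 15.0 q [-13.2  25.3 108.5  -0.3  46.   14.1]
tool x [ 0.002 -0.005 -1.   ] y [ 0.89  -0.456  0.004] z [-0.456 -0.89   0.003] angle y in jig -89.9
jig X in tool [-0.003  0.001 -1.   ] jig Y in tool [-0.004 -1.    -0.001]
```

View pics/top2c.png

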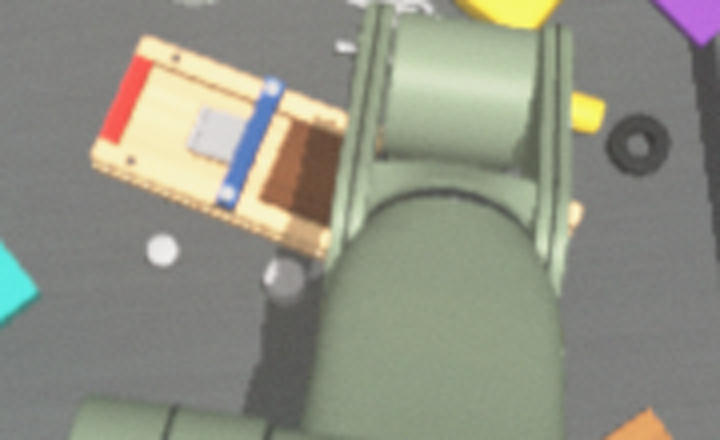

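View pics/side2c.png

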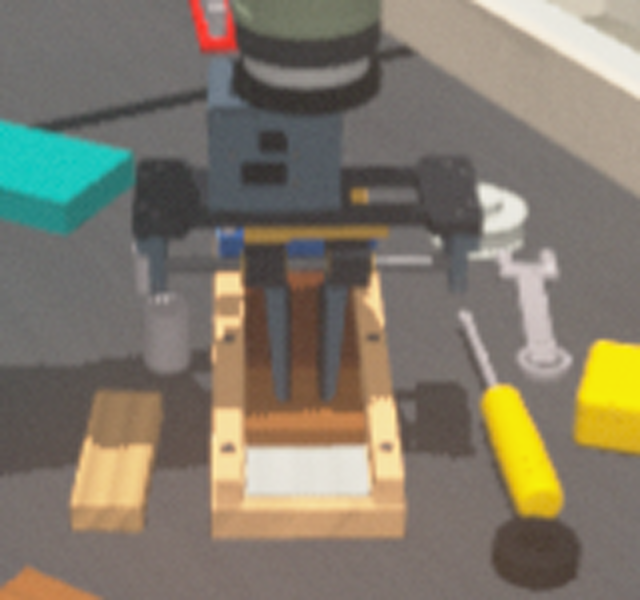

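The finger slid forward over the ledge and is now about at the shoulder. The blank has barely moved and the bed is down. Continuing the push.

Request:
{"op": "jog_arm", "data": {
  "plan": [0,-0.1,-0.3,0,0,0,-0.3,0,0,0,-0.3,0,0,0,-0.3,0,0,0,-0.3,0,0,0,-0.3,0,0,0,0,0]
}}

```text
time_s: 7.63
ee_pos: [533.1, -96.5, 57.7]
ee_rot: [53.8, 89.7, -63.4]
force: [-3.8, -7.3, 14.8]
gripper_width: 14.8
```

```bash
python3 go.py
python3 - <<'E'
from h import *
for n,(a,b,c,d) in (("top",(190,300,235,415)),("side",(170,320,270,430))):
    im=env.grab_frame(n)[:,:,::-1]; cv2.imwrite(f"pics/{n}3.png",im); cv2.imwrite(f"pics/{n}3c.png",cv2.resize(im[a:b,c:d],None,fx=4,fy=4,interpolation=cv2.INTER_CUBIC))
E
```

```text
t 7.63 tcp [533.1 -96.5  57.7] jig -49.8 -0.4 tipz 32.7 F [-3.8 -7.3 14.8] Fjx -8.2 w 14.8 q [-11.3  25.6 107.9  -0.3  46.3  16. ]
tool x [ 0.002 -0.004 -1.   ] y [ 0.89  -0.456  0.004] z [-0.456 -0.89   0.003] angle y in jig -90.0
jig X in tool [-0.003  0.001 -1.   ] jig Y in tool [-0.004 -1.    -0.001]
```

View pics/top3c.png

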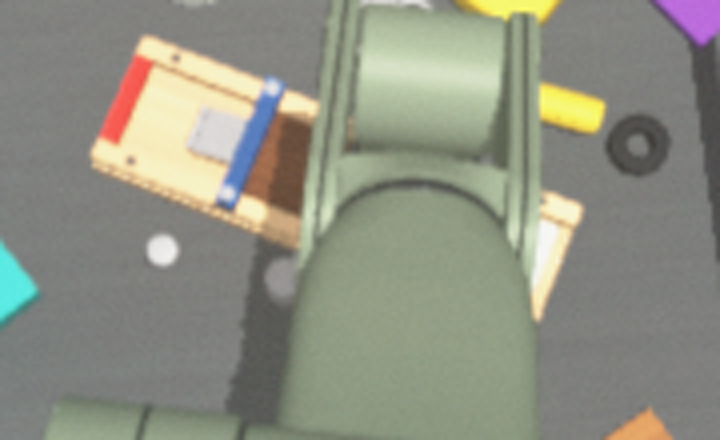

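View pics/side3c.png

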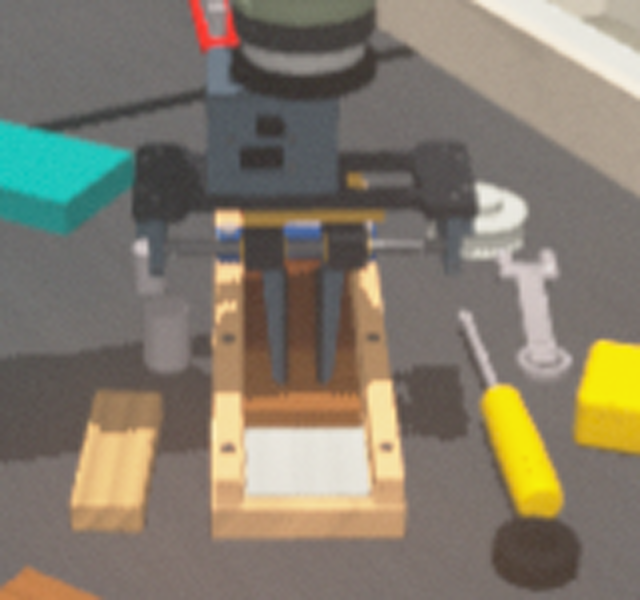

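The blank now moves with the fingers. Its nose is at the bar, the tail has advanced and the bed is still down.

Request:
{"op": "jog_arm", "data": {
  "plan": [0,0,-0.4,0,0,0,-0.4,0,0,0,-0.4,0,0,0,-0.4,0,0,0,-0.4,0,0,0,-0.4,0,0,0,-0.4,0,0,0,-0.4,0,0,0,-0.4,0,0,0,0,0]
}}

```text
time_s: 8.57
ee_pos: [548.5, -65.9, 57.7]
ee_rot: [23.7, 89.6, -93.4]
force: [-6.1, -13.3, 16.8]
gripper_width: 15.2
```

```bash
python3 go.py
```

```text
t 8.57 tcp [548.5 -65.9  57.7] jig -15.5 -0.1 tipz 32.7 F [ -6.1 -13.3  16.8] Fjx -14.7 w 15.2 q [ -7.8  26.4 106.4  -0.5  47.2  19.6]
tool x [-0.    -0.007 -1.   ] y [ 0.89  -0.455  0.003] z [-0.455 -0.89   0.006] angle y in jig -89.9
jig X in tool [-0.006  0.002 -1.   ] jig Y in tool [-0.003 -1.    -0.002]
```

Request:
{"op": "jog_arm", "data": {
  "plan": [0,0,-0.4,0,0,0,-0.4,0,0,0,-0.4,0,0,0,-0.4,0,0,0,-0.4,0,0,0,-0.4,0,0,0,-0.4,0,0,0,-0.4,0,0,0,0,0]
}}

```text
time_s: 9.32
ee_pos: [562.7, -37.6, 57.6]
ee_rot: [13.9, 89.6, -103.2]
force: [-7.4, -13.5, 16.7]
gripper_width: 15.2
```

```bash
python3 go.py
python3 - <<'E'
from h import *
for n,(a,b,c,d) in (("top",(190,300,235,415)),("side",(170,320,270,430))):
    im=env.grab_frame(n)[:,:,::-1]; cv2.imwrite(f"pics/{n}4.png",im); cv2.imwrite(f"pics/{n}4c.png",cv2.resize(im[a:b,c:d],None,fx=4,fy=4,interpolation=cv2.INTER_CUBIC))
E
```

```text
t 9.32 tcp [562.7 -37.6  57.6] jig 16.1 0.2 tipz 32.6 F [ -7.4 -13.5  16.7] Fjx -15.4 w 15.2 q [ -4.8  27.3 104.7  -0.5  48.   22.7]
tool x [-0.002 -0.007 -1.   ] y [ 0.89  -0.455  0.002] z [-0.455 -0.89   0.007] angle y in jig -89.9
jig X in tool [-0.007  0.002 -1.   ] jig Y in tool [-0.002 -1.    -0.002]
```

View pics/top4c.png

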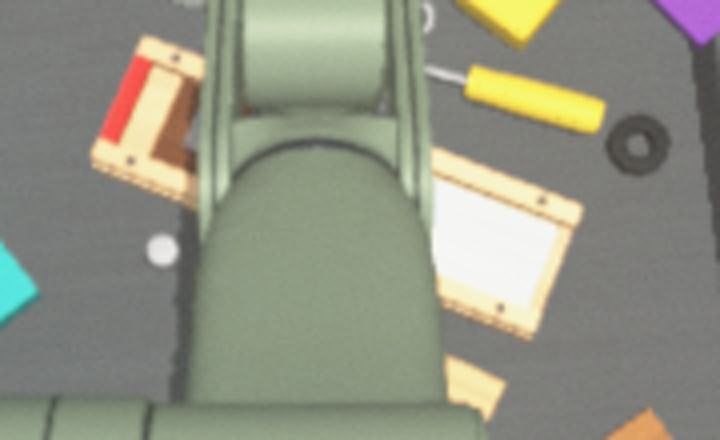

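View pics/side4c.png

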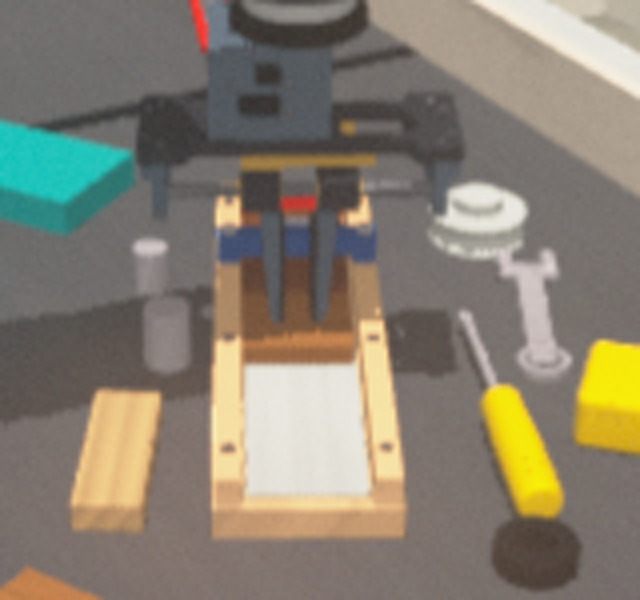

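Nose is past the leaf, about 20 mm from the stop. I'll finish the push in small steps.

Request:
{"op": "jog_arm", "data": {
  "plan": [0,0,-0.4,0,0,0,-0.4,0,0,0,-0.4,0,0,0,-0.3,0,0,0,0,0,0,0,0,0]
}}

```text
time_s: 9.92
ee_pos: [569.3, -24.4, 57.6]
ee_rot: [11.6, 89.6, -105.5]
force: [-7.7, -14.1, 16.9]
gripper_width: 14.9
```

```bash
python3 go.py
```

```text
t 9.92 tcp [569.3 -24.4  57.6] jig 30.8 0.3 tipz 32.6 F [ -7.7 -14.1  16.9] Fjx -16.0 w 14.9 q [ -3.4  27.7 103.9  -0.5  48.4  24.1]
tool x [-0.002 -0.007 -1.   ] y [ 0.89  -0.456  0.001] z [-0.456 -0.89   0.007] angle y in jig -89.9
jig X in tool [-0.007  0.002 -1.   ] jig Y in tool [-0.001 -1.    -0.002]
```

Request:
{"op": "jog_arm", "data": {
  "plan": [0,0,-0.3,0,0,0,-0.2,0,0,0,-0.2,0,0,0,0,0,0,0,0,0]
}}

```text
time_s: 10.33
ee_pos: [572.6, -17.9, 57.3]
ee_rot: [10.8, 89.6, -106.4]
force: [-6.5, -12.0, 14.1]
gripper_width: 15.1
```

```bash
python3 go.py;  python3 - <<'E'
from h import *
for n,(a,b,c,d) in (("top",(190,300,235,415)),("side",(170,320,270,430))):
    im=env.grab_frame(n)[:,:,::-1]; cv2.imwrite(f"pics/{n}5.png",im); cv2.imwrite(f"pics/{n}5c.png",cv2.resize(im[a:b,c:d],None,fx=4,fy=4,interpolation=cv2.INTER_CUBIC))
E
```

```text
t 10.33 tcp [572.6 -17.9  57.3] jig 38.2 0.4 tipz 32.3 F [ -6.5 -12.   14.1] Fjx -13.6 w 15.1 q [ -2.8  28.  103.5  -0.5  48.6  24.7]
tool x [-0.002 -0.006 -1.   ] y [ 0.89  -0.456  0.001] z [-0.456 -0.89   0.006] angle y in jig -89.9
jig X in tool [-0.006  0.001 -1.   ] jig Y in tool [-0.001 -1.    -0.001]
```

View pics/top5c.png

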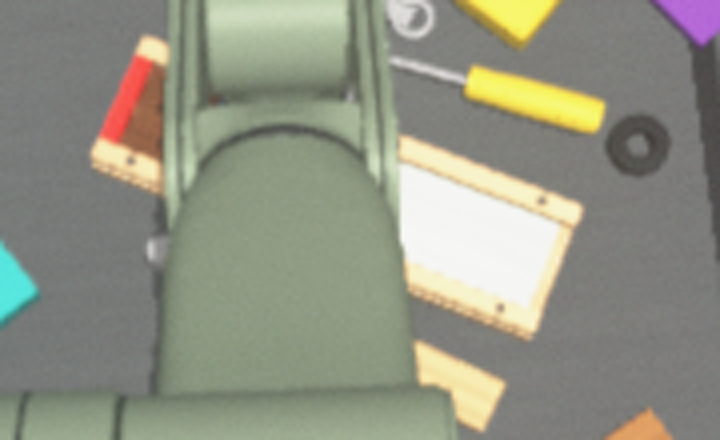

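View pics/side5c.png

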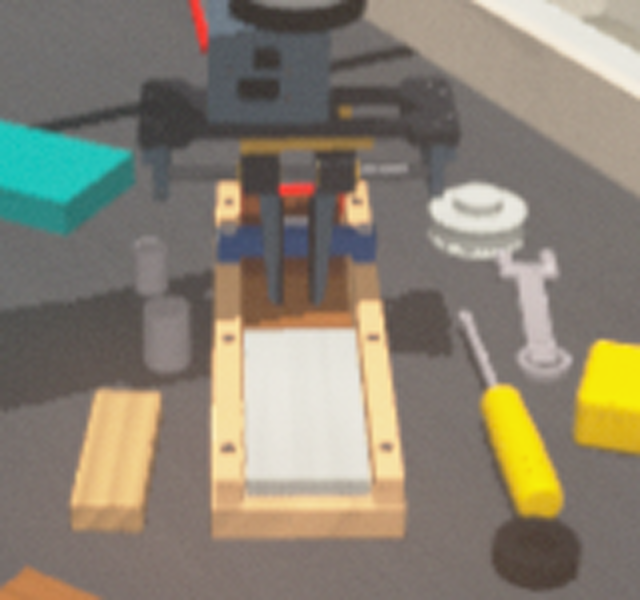

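The bed has popped up and its edge is visible again at row 490. The nose is about at the stop, so I'll nudge it until the force rises.

Request:
{"op": "jog_arm", "data": {
  "plan": [0,0,-0.1,0,0,0,-0.1,0,0,0,0,0,0,0,0,0]
}}

```text
time_s: 10.77
ee_pos: [573.2, -16.6, 57.3]
ee_rot: [8.1, 89.6, -109.0]
force: [-7.2, -13.1, 15.5]
gripper_width: 14.9
```

```bash
python3 go.py
```

```text
t 10.77 tcp [573.2 -16.6  57.3] jig 39.6 0.4 tipz 32.3 F [ -7.2 -13.1  15.5] Fjx -14.9 w 14.9 q [ -2.6  28.  103.4  -0.5  48.7  24.9]
tool x [-0.002 -0.007 -1.   ] y [ 0.89  -0.456  0.001] z [-0.456 -0.89   0.007] angle y in jig -89.9
jig X in tool [-0.007  0.001 -1.   ] jig Y in tool [-0.001 -1.    -0.001]
```

Request:
{"op": "jog_arm", "data": {
  "plan": [0,0,-0.1,0,0,0,-0.1,0,0,0,0,0,0,0,0,0]
}}

```text
time_s: 11.1
ee_pos: [574.1, -14.8, 57.3]
ee_rot: [7.4, 89.6, -109.7]
force: [-5.9, -15.4, 14.4]
gripper_width: 15.2
```

```bash
python3 go.py
```

```text
t 11.1 tcp [574.1 -14.8  57.3] jig 41.6 0.4 tipz 32.3 F [ -5.9 -15.4  14.4] Fjx -16.4 w 15.2 q [ -2.4  28.1 103.3  -0.5  48.8  25.1]
tool x [-0.002 -0.007 -1.   ] y [ 0.89  -0.456  0.001] z [-0.456 -0.89   0.007] angle y in jig -89.9
jig X in tool [-0.007  0.001 -1.   ] jig Y in tool [-0.001 -1.    -0.001]
```

Request:
{"op": "jog_arm", "data": {
  "plan": [0,0,-0.1,0,0,0,-0.1,0,0,0,0,0,0,0,0,0]
}}

```text
time_s: 11.43
ee_pos: [574.3, -14.4, 57.3]
ee_rot: [3.3, 89.4, -113.8]
force: [-9.2, -19.8, 16.9]
gripper_width: 15.2
```

```bash
python3 go.py;  python3 - <<'E'
from h import *
for n,(a,b,c,d) in (("top",(190,260,245,325)),("side",(170,320,270,430))):
    im=env.grab_frame(n)[:,:,::-1]; cv2.imwrite(f"pics/{n}6.png",im); cv2.imwrite(f"pics/{n}6c.png",cv2.resize(im[a:b,c:d],None,fx=4,fy=4,interpolation=cv2.INTER_CUBIC))
E
```

```text
t 11.43 tcp [574.3 -14.4  57.3] jig 42.0 0.4 tipz 32.3 F [ -9.2 -19.8  16.9] Fjx -21.8 w 15.2 q [ -2.3  28.1 103.2  -0.7  48.9  25.2]
tool x [-0.004 -0.009 -1.   ] y [ 0.891 -0.455  0.001] z [-0.455 -0.89   0.01 ] angle y in jig -89.9
jig X in tool [-0.01   0.002 -1.   ] jig Y in tool [-0.001 -1.    -0.002]
```

View pics/top6c.png

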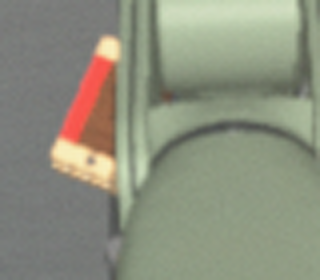

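View pics/side6c.png

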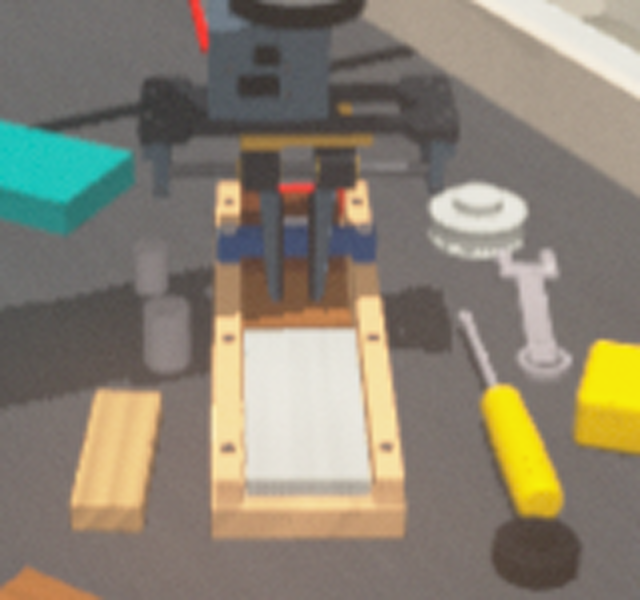

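Blocked against the stop: force is up and motion has ceased. The top view shows the brown nose adjoining the red stop. I'll unload gently, then lift.

Request:
{"op": "jog_arm", "data": {
  "plan": [-0.1,0,0.1,0,-0.1,0,0.1,0,-0.1,0,0.1,0,-0.3,0,0.1,0,-0.5,0,0.1,0,-1,0,0.2,0,-2,0,0,0,-3,0,0,0,-3,0,0,0,-3,0,0,0,0,0,0,0]
}}

```text
time_s: 12.45
ee_pos: [577.1, -14.9, 194.4]
ee_rot: [117.8, 89.2, 0.5]
force: [1.1, -0.2, 0.1]
gripper_width: 15.1
```

Request:
{"op": "jog_arm", "data": {
  "plan": [-2,2,2,0,0,2,4,0,0,0,4,0,0,0,4,0,0,0,4,0,0,0,4,0,0,0,4,0,0,0,2,0,0,0,0,0,0,0,0,0]
}}

```text
time_s: 13.28
ee_pos: [480.3, -279.8, 207.3]
ee_rot: [136.6, 89.9, 19.2]
force: [-0.2, 1.1, -0.7]
gripper_width: 14.9
```

```bash
python3 go.py;  python3 - <<'E'
from h import *
for n,(a,b,c,d) in (("top",(190,300,235,415)),("side",(170,320,270,430))):
    im=env.grab_frame(n)[:,:,::-1]; cv2.imwrite(f"pics/{n}7.png",im); cv2.imwrite(f"pics/{n}7c.png",cv2.resize(im[a:b,c:d],None,fx=4,fy=4,interpolation=cv2.INTER_CUBIC))
E
```

```text
t 13.28 tcp [ 480.3 -279.8  207.3] jig -236.9 -37.3 tipz 182.3 F [-0.2  1.1 -0.7] Fjx 0.9 w 14.9 q [-31.4  17.8  95.1   0.1  67.   -4.1]
tool x [ 0.001  0.    -1.   ] y [ 0.888 -0.46   0.001] z [-0.46  -0.888 -0.001] angle y in jig -90.2
jig X in tool [ 0.001 -0.004 -1.   ] jig Y in tool [-0.001 -1.     0.004]
```

View pics/top7c.png

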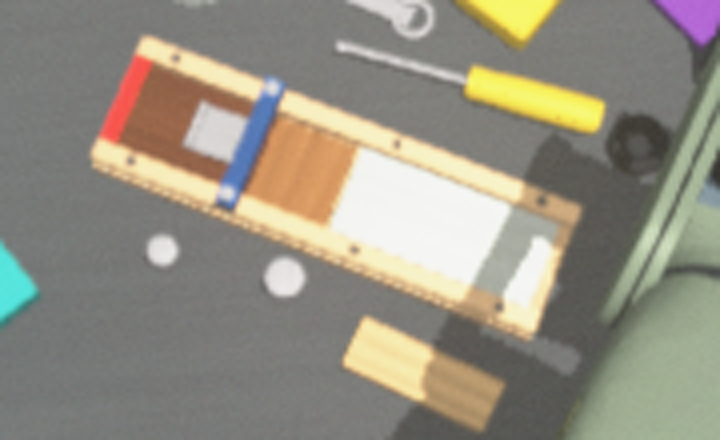

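View pics/side7c.png

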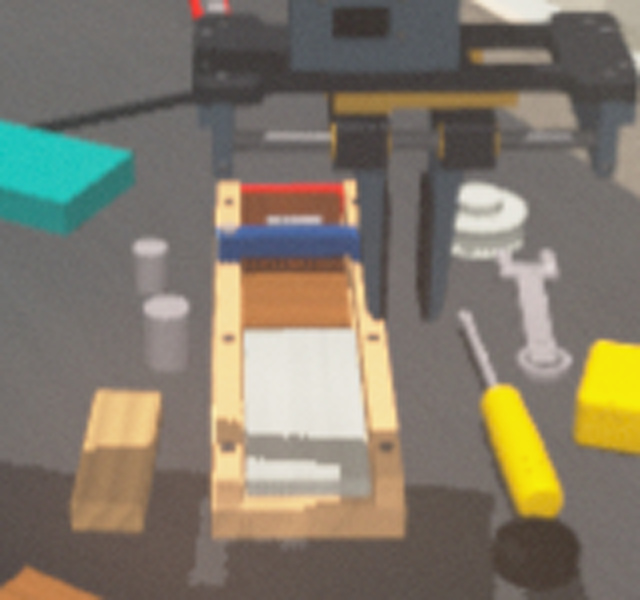

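The nose meets the red stop at crop column ~135. The leaf lies on the blank and the bed is up with the tail off it. A closer look at the stop gap before handing in:

Run:
```python
import cv2
a=cv2.imread('pics/top7.png')[195:245,255:305]; b=cv2.imread('pics/top0.png')[195:245,255:305]
cv2.imwrite('pics/z7.png',cv2.hconcat([cv2.resize(x,(400,400),interpolation=cv2.INTER_CUBIC) for x in(b,a)]))
```

```text
(no output)
```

View pics/z7.png

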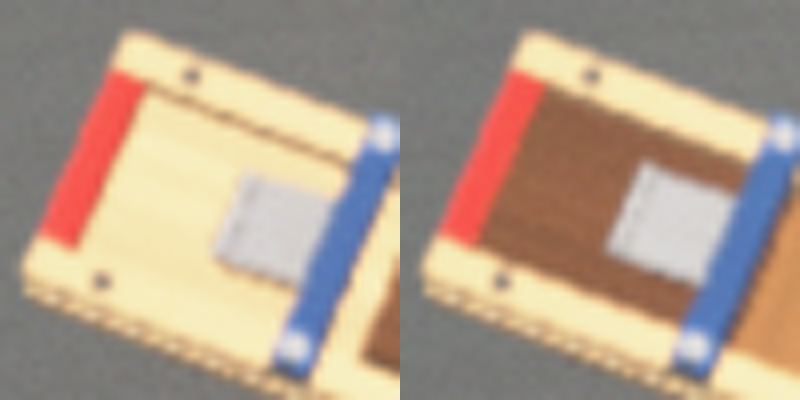

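There's no visible gap at the stop, and the leaf is raised on the blank. Handing in.

```bash
python3 -c "
from workcell import env
print(env.job_done())"
```

```text
the job is handed in; nothing more can be done
None
```

I loaded the walnut blank into the jig and handed the job in at about 13.4 s; no verdict is reported.

- **Pressing:** I pressed the ledge down until the bed bottomed out, with the fingertips at 32.6 mm and about 16 N. I then slid the blank under the bar and leaf at about 14–17 N down. The fingers slid about 10 mm over the ledge to the shoulder before the blank moved.
- **At the stop:** The push force rose from about 16 to 22 N while the fingers advanced only 0.4 mm. I took that as the nose meeting the stop, though a finger touching the bar could look similar.
- **Last pictures:** There is no visible gap between the nose and the red stop. The leaf lies on the blank, the bed is up behind the tail, and the gripper is clear. The nearby loose things in view look unmoved by eye; I did not measure them.
- **Disagreement:** The two cameras put the jig 3–4 mm apart, so I used a compromise between them. The blank's tilt, nose height and leaf angle were judged by eye only.

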